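# Tuck the eaves trim under the lapped shingles of a bird-house roof

### The arm

A 6-joint arm with a two-finger parallel gripper is mounted at the origin on a cart in front of the work surface, level with it; the furniture and walls round the work are solid. World frame = base frame: x ahead of the robot, y to its left, z up, the work surface at z = 0. Lengths are in m, angles in rad, forces in N, time in s.
With the tool pointing down it reaches from about 0.4 to 0.825 m from the base axis. Payload 7 kg.
Tool frame: the origin (TCP) lies between the finger pads; the fingertips stand 8 mm ahead of it and the grasp point (between the pads) lies 11 mm behind it (arm.finger_overhang is the distance from the TCP to the fingertips, in m); z points along the fingers, y is the line along which they close (so a half turn about z gives the same grasp; the last joint's range is limited). The gripper opens to 88 mm and grips with 3 to 60 N. Pads are 19 mm wide; open, the fingers measure 130 mm over their backs; the gripper's body (78 mm by 193 mm) begins 47 mm behind the grasp point.
Start: joints at [1.488, 0.359, 0.012, 0, -1.224, -0.288], TCP at [0.245, 0.629, 0.235] pointing down, gripper open.
Joint ranges: [-3.07, 3.07], [-1.43, 2.12], [-1.02, 1.25], [-3.03, 1.67], [-3.05, -0], [-3.03, 3.03]. Speed limits (rad/s): [2.39, 2.39, 3.01, 3.14, 3.14, 3.14].

### API

Orientations are given as [roll, pitch, yaw] about the fixed x, y, z axes, in that order (R = Rz(yaw) Ry(pitch) Rx(roll)).
In Python, from station import arm gives the robot as it stands.
- The arm moves only by the tool move_arm, never from a script. Its argument "rows" is text: rows parted by semicolons, each of 7 numbers parted by spaces: the turn, a rotation vector about the tool's x, y, z in degrees, then the shift along the tool's x, y, z in m, then the finger opening in m, from 0 to 0.0876. A call has 1 to 8 rows; each row shifts and turns the commanded pose from where the row before left it, along the tool's axes as they then stand; what a row does not reach is not made up. A row lasts 1/8 s, in which the tool goes at most 62.5 mm and 10.7 degrees, less where a joint would pass 70% of its speed; a pose out of reach is approached as far as the arm can. A call is refused whole if a number of a shift passes 0.0625 or a number of a turn 10.7, either way. A call with a gripper value outside its range is refused whole. The fingers move at their own pace and stop on an object; "squeeze" is the grip in N (left out, the last holds). Time passes only in rows, so rows that do not move let the fingers close. It gives the time, the measured TCP pose, the force, the opening and the grip force at its end, in the units of the state.
- arm.get_state(): the state, without advancing time (a new reading comes with each control period).
- arm.grab_frame(name): name is "side" or "top"; returns (picture, depth): 480x640x3 uint8, blue, green, red; 480x640 float32, m along the optical axis (not along the pixel's ray), 0 where there is no reading.
- arm.camera_model(name): a dict with "mtx" (3x3 intrinsics, pixels), "k1" (the pictures are not rectified: a ray, as slopes to the right and down, at radius r is drawn at 1 + k1 r^2 times it, then the intrinsics apply), "camera_from_world" (4x4, takes a point from world to camera coordinates). Camera axes: x right, y down, z forward; pixel columns grow to the right and rows downward; lengths in m; the calibration is good to about 2 mm. A picture is of the moment at which its call begins. camera_model takes no time and is no camera call.
- arm.job_done(): hands the job in; it is judged then, once.
The state is a dict: "t": time; "q": joint angles; "qd": joint speeds; "joint_efforts": joint torques, N m; "eef_pos": TCP position; "ee_rot": TCP orientation; "force": force on the tool from outside, world axes, zero at the start; "moment": the same for the moment, N m; "width": finger opening in m; "gripper_force": force on a finger pad.
Only numpy, scipy, OpenCV 4.12 (cv2) and the standard library are available. Lean on these libraries where they do the work, as an engineer would, in place of code of your own. Each camera call takes 0.05 s, during which the arm holds its last target. There are 200 camera calls.

### The job

Press the drill jig's spring ejector to push the finished eaves trim out of the jig, then take the trim by its rib, draw it clear and bring it to the small shingled roof. Slide its flange under the free edge of the lowest course of shingles without lifting them, until the drip leg butts squarely against the eaves edge of the board, midway between the board's ends. Finish while still holding the trim pressed down flat on the board, firmly but without forcing it, ready to be nailed; leave everything else on the bench alone.

Things in the scene. Friction and masses are not known exactly. Their poses are not given: they have to be found in the camera images.
- trim_rib (a point): Aluminium eaves trim, 120 mm long (its own y), 100 g. This point: middle of its upright rib (10 mm thick along its own x, 24 mm high, full length), 15 mm above the flange's underside, 12 mm below the rib's top; the flange's leading edge lies 59 mm away along its +x, the inner face of the drip leg 11 mm along -x. At the start it lies in the drill jig, axes as the jig's, rib top flush in a slot
- jig_mouth (a point): Grey drill jig fixed on the bench, 122 x 128 mm, 47 mm high. This point: open (+y) end of its slot for the rib, on the slot's centre line, 35 mm above the bench. The trim rests with its flange's underside 20 mm above the bench, captive with 1.5 mm clearance, cannot be gripped inside, and comes out only lengthwise along the jig's +y; its end starts about level with the mouth
- ejector (a joint): Spring ejector slide at the jig's -y end: 0 = released, as it rests; pressed along the jig's +y up to 0.050 (m), where it stops. It takes 2 N to start and 7 N at the stop, and springs back when let go; it pushes the trim out by as much as it is pressed, and the trim stays out
- ejector_plate (a point): Middle of the outer (-y) face of the ejector's upright steel thumb plate, 54 mm above the bench; the plate is 38 mm wide, 9 mm thick and reaches from 12 to 66 mm above the bench, 19 mm higher than the jig's cheeks; it stands 62 mm off the jig at rest
- eaves (a point): Small bird-house roof fixed on the bench. This point: middle of the top edge of its 12 mm plywood board at the eaves, on the robot's side, 32 mm above the bench (20 mm free below the board); the board is 130 mm long along this edge (its own y) and runs 200 mm away along its +x. Its first 44 mm are bare; then come the shingles
- shingle_edge (a point): Middle of the lower free edge, underside, of the lowest course: three wooden shingles side by side, 5 mm thick, 130 mm in all, 44 mm behind the eaves edge. Between board and shingles is a gap 8 mm high that reaches in to a batten 76 mm behind the eaves edge; the trim's flange reaches 70 mm in when its drip leg is against the front of the board
- shingle_1 (a joint): Lift of the -y shingle of the lowest course: 0 = lying; 0.1 rad raises its free edge by 5 mm. Lightly sprung: 0.6 N at the edge begins to lift it
- shingle_2 (a joint): The same for the middle shingle
- shingle_3 (a joint): The same for the +y shingle
- roof_panel: The whole roof; its origin lies on the bench, 32 mm below the point eaves, with the same axes
- trim: The same trim: a rigid extrusion with a flat flange 3 mm thick and 73 mm wide, the rib on its upper face, and a drip leg 3 mm thick that hangs 12 mm below the flange along its front (-x) edge. The origin is the inner corner of drip leg and flange underside, half-way along; it comes to lie on the point eaves when the trim is home
- cross_peen_hammer: Bystander, hammer with a wooden handle
- folding_rule: Bystander, folded wooden rule
- clutch_pencil: Bystander, blue pencil
- pin_dish: Bystander, small steel dish
- screwdriver: Bystander, yellow screwdriver
- pliers_2: Bystander, pliers
- cutter_case: Bystander, small red case

How it is judged:
On the way, in this order (a step that is already met when the one before it is completed fails the run):
1. the ejector is pressed and the trim stands out of the jig by 25 mm or more (value of joint ejector above 0.025 m and y of trim in the frame of jig_mouth above -0.035 m), for 0.1 s.
2. the trim is drawn clear of the jig and carried in the gripper (y of trim in the frame of jig_mouth above 0.055 m and height (world z) of trim above 0.028 m and contact force between the fingers and trim above 1 N), for 0.1 s.
3. the flange's leading edge is at least 8 mm under the shingles (x of trim in the frame of eaves between -0.018 and 0.004 m and z of trim in the frame of eaves between -0.003 and 0.006 m and angle between the y axis of trim and the y axis of roof_panel, either way round below 0.12 rad), for 0.1 s.
At the end, for the whole second after the job is handed in: Drip leg against the eaves edge within 4 mm and 0.05 rad, trim midway between the board's ends within 12 mm, flange flat on the board (2 mm, 0.05 rad), still held by the fingers and bearing on the board with over 4 N; shingles lying (under 0.04 rad), ejector sprung back (x of trim in the frame of eaves between -0.004 and 0.003 m and y of trim in the frame of eaves between -0.012 and 0.012 m and z of trim in the frame of eaves between -0.003 and 0.002 m and angle between the y axis of trim and the y axis of roof_panel, either way round below 0.05 rad and angle between trim's own z axis and vertical below 0.05 rad and contact force between trim_c0 and roof_panel above 4 N and contact force between the fingers and trim above 2 N and linear speed of trim below 0.02 m/s and value of joint each of shingle_1, shingle_2, shingle_3 below 0.04 rad and value of joint ejector below 0.005 m); the arm keeps its last pose, push and grip.
It fails at once if a shingle is lifted more than 5 mm at its free edge (value of joint any of shingle_1, shingle_2, shingle_3 above 0.1 rad).
It fails at once if the trim is forced against the roof with more than 60 N (contact force between trim and roof_panel above 60 N).
It fails at once if something else on the bench is pushed away by more than 25 mm (distance of any of cross_peen_hammer, folding_rule, clutch_pencil, pin_dish, screwdriver, pliers_2, cutter_case from where it was at the start of the episode above 0.025 m).
It also fails if it takes over 61 s, if anything falls off the work surface, if the arm or the gripper's body presses on something with over 40 N, if the wrist force passes 120 N, or if a joint passes its speed limit or range.

## Working session

There is one attempt and no reset: what is moved stays moved. The work goes in short steps, Python scripts to look and compute and a tool call to move; the robot and the scene stay as the last step left them, time stands still between calls to the robot, and variables do not carry over. Pictures are saved under pics/ and viewed, at most 10 in all, crops included, and the job is handed in when it is done.

Besides the shell and the picture viewer there is one more tool, called after "Request:" as name(argument=value, ...) on one line, values as JSON. move_arm: Moves the arm, as the interface text tells. Its arguments: {"type":"object","properties":{"rows":{"type":"string"},"squeeze":{"type":"number"}},"required":["rows"]}

```bash
mkdir -p pics; ls; cat > h.py <<'E'
import numpy as np, cv2
from station import arm
def world(name, pic_depth=None):
    p,d=pic_depth if pic_depth is not None else arm.grab_frame(name)
    m=arm.camera_model(name); K=np.array(m["mtx"]); 
    h,w=d.shape; u,v=np.meshgrid(np.arange(w),np.arange(h))
    pts=np.stack([u,v],-1).reshape(-1,1,2).astype(np.float64)
    n=cv2.undistortPoints(pts,K,np.array([m["k1"],0,0,0,0.])).reshape(h,w,2)
    X=np.dstack([n*d[...,None],d]); T=np.linalg.inv(m["camera_from_world"])
    W=X@T[:3,:3].T+T[:3,3]; W[d==0]=np.nan
    return W,n,T
E
python3 - <<'E'
from h import *
for n in ("top","side"):
    p,d=arm.grab_frame(n); cv2.imwrite(f"pics/{n}0.png",p); np.savez(f"{n}0.npz",p=p,d=d)
    m=arm.camera_model(n); print(n,m["mtx"],m["k1"],np.linalg.inv(m["camera_from_world"]).round(3))
print(arm.get_state(), arm.finger_overhang)
E
```

```text
pics
top [[505.19159675   0.         317.15592724]
 [  0.         505.19159675 250.21337138]
 [  0.           0.           1.        ]] -0.07307085502391115 [[-0.019 -0.983  0.185  0.356]
 [-1.     0.02   0.002  0.056]
 [-0.006 -0.185 -0.983  1.282]
 [ 0.     0.     0.     1.   ]]
side [[487.8659173    0.         320.31090224]
 [  0.         487.8659173  242.54013516]
 [  0.           0.           1.        ]] -0.0826214226474645 [[-1.00e+00  1.00e-03 -1.00e-03  6.00e-01]
 [ 1.00e-03  5.57e-01 -8.30e-01  1.35e+00]
 [-0.00e+00 -8.30e-01 -5.57e-01  9.35e-01]
 [ 0.00e+00  0.00e+00  0.00e+00  1.00e+00]]
{'t': 0.1, 'q': array([ 1.48808642e+00,  3.59304550e-01,  1.11381969e-02, -2.85727540e-04,
       -1.22412313e+00, -2.88071796e-01]), 'qd': array([ 0.0013154 , -0.00225592,  0.00222252,  0.00066272, -0.0006932 ,
        0.0027785 ]), 'joint_efforts': array([-1.35535091e-03, -5.84164846e+01,  2.93754673e+01,  7.01555371e+00,
        1.01751310e-02, -4.63480603e-05]), 'eef_pos': array([0.24447682, 0.62870091, 0.23372207]), 'ee_rot': array([ 3.14008471e+00, -1.66698886e-04, -3.70878858e-01]), 'force': array([-0.60391317, -0.56982927,  0.32441354]), 'moment': array([ 0.00438377, -0.0276311 ,  0.07121969]), 'gripper_force': 0.0, 'width': 0.08726247552335137} 0.008
```

View pics/top0.png

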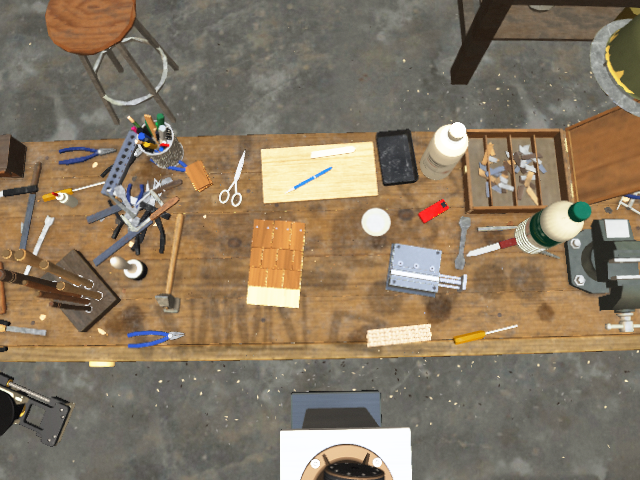

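View pics/side0.png

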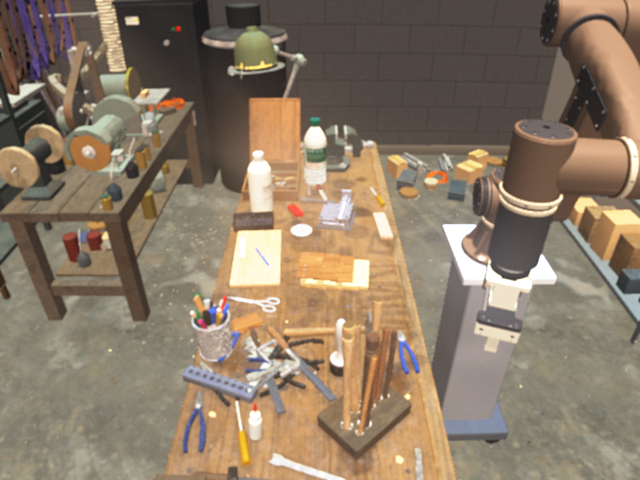

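Top view: jig at about (415,268) with its ejector at (455,281), mouth to the left. Roof at (275,262), bare eaves strip at (273,297). The side view shows both small, with nothing between them. Next I measure both using depth.

```bash
python3 - <<'E'
from h import *
z=np.load("top0.npz"); p,d=z["p"],z["d"]
W,n,T=world("top",(p,d))
print("bench z",np.nanmedian(W[225:250,320:350,2]))
a=cv2.resize(p[235:300,380:475],None,fx=8,fy=8,interpolation=cv2.INTER_CUBIC)[:,:760]
b=cv2.resize(p[210:312,240:312],None,fx=5,fy=5,interpolation=cv2.INTER_CUBIC)
cv2.imwrite("pics/jig.png",a)
np.set_printoptions(linewidth=250)
print("jig heights mm"); print((W[238:298:2,384:472:2,2]*1000).round(0)[:, :].astype(int))
# board pale
hsv=cv2.cvtColor(p,cv2.COLOR_BGR2HSV); 
print("roof px hsv",hsv[297,273],hsv[260,275]); 
print((W[214:312:4,242:310:4,2]*1000).round(0).astype(int))
E
```

```text
bench z -0.0004870580421337811
jig heights mm
[[-1  1  4 ... -1 -2 -1]
 [ 0 -3  4 ...  0 -1  1]
 [ 0 -1 -3 ...  6  2 -1]
 ...
 [-3  0 -3 ...  1  1 -1]
 [-2 -1 -2 ...  1  6  1]
 [-3 -1 -1 ... -2  0  0]]
roof px hsv [ 28  29 254] [ 16 149 223]
[[                   2                   -2                   -2                   -3                   -3                    1                    1                   -1                   -1                    0                    1
                     0                    3                    1                    5                   -4                   -4]
 [                   0                   -4                   -1                   -1                    1                    5                    1                    3                   -6                   -2                   -3
                     1                   -7                   -2                   -5                    0                    2]
 [                   5                   -4                   -1                   49                   50                   51       
[... 7614 characters left out ...]
-4                   -2                   28                   32                   30
                    28                   33                   26                   27                   -3                    1]
 [                   0                    1                   -3                    3                   -2                   -2                   -1                   -1                    1                    3                   -1
                    -1                    0                   -1                    0                   -1                   -3]]<stdin>:9: RuntimeWarning: invalid value encountered in cast
<stdin>:13: RuntimeWarning: invalid value encountered in cast
```

View pics/jig.png

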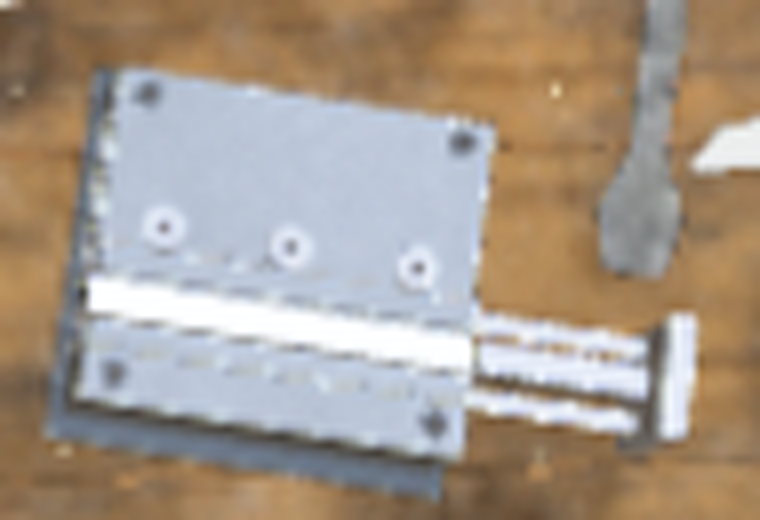

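The crop shows the rib as a white strip from about (90,295) to (470,355), the plate's top at x 665–695, and the jig's +x pointing up (world +x). Now the accurate measurements.

```bash
cat >> h.py <<'E'
def ray(name,uv,z):
    m=arm.camera_model(name)
    n=cv2.undistortPoints(np.array(uv,float).reshape(-1,1,2),np.array(m["mtx"]),np.array([m["k1"],0,0,0,0.])).reshape(-1,2)
    T=np.linalg.inv(m["camera_from_world"]); D=np.c_[n,np.ones(len(n))]@T[:3,:3].T
    s=(z-T[2,3])/D[:,2]; return T[:3,3]+D*s[:,None]
def blob(mask,name,z,near):
    c,_=cv2.findContours(mask.astype(np.uint8),cv2.RETR_EXTERNAL,cv2.CHAIN_APPROX_NONE)
    c=min(c,key=lambda k:1e9 if cv2.contourArea(k)<8 else np.hypot(*(k.reshape(-1,2).mean(0)-near)))
    m=np.zeros(mask.shape,np.uint8); cv2.drawContours(m,[c],-1,1,-1)
    v,u=np.nonzero(m); P=ray(name,np.c_[u,v],z)[:,:2]; r=cv2.minAreaRect((P*1000).astype(np.float32))
    e=np.linalg.eigh(np.cov(P.T)); l=e[1][:,1]; l=l*np.sign(l[1]) 
    return P,P.mean(0),l,r
E
python3 - <<'E'
from h import *
z=np.load("top0.npz"); p,d=z["p"],z["d"]
hsv=cv2.cvtColor(p,cv2.COLOR_BGR2HSV).astype(int); H,S,V=hsv[...,0],hsv[...,1],hsv[...,2]
W,n,T=world("top",(p,d)); Z=W[...,2]
R=np.zeros(p.shape[:2],bool)
def box(a,b,c,e):
    M=R.copy(); M[b:e,a:c]=1; return M
def show(nm,mask,zz,near):
    P,c,l,r=blob(mask,"top",zz,near); print(nm,len(P),"mean",c.round(4),"axis deg from +y",np.degrees(np.arctan2(-l[0],l[1])).round(2),"rect",np.round(r[0],1),np.round(r[1],1),np.round(r[2],1)); return P,c,l
show("rib",box(385,260,445,290)&(V>235)&(S<25),.047,(412,276))
show("jigtop",box(380,235,441,300)&(Z>.038),.047,(412,268))
show("plate",box(460,270,470,295)&(V>200)&(S<60),.066,(465,282))
show("bare",box(240,270,310,312)&(V>200)&(S<70)&(Z>.02),.032,(273,297))
# eaves front edge: lowest column pixels of bare board
M=box(240,270,310,312)&(V>190)&(S<90)
pts=[]
for u in range(250,297):
    g=V[296:312,u].astype(float); s=S[296:312,u]
    # half crossing of saturation 
    sm=S[293:297,u].mean(); hi=S[308:312,u].mean(); th=(sm+hi)/2
    k=np.nonzero(S[296:312,u]>th)[0][0]; a,b=S[295+k,u],S[296+k,u]; pts.append((u,295+k+(th-a)/(b-a)))
P=ray("top",pts,.032)
f=np.polyfit(P[:,1],P[:,0],1); r=P[:,0]-np.polyval(f,P[:,1]); k=abs(r)<.003; f=np.polyfit(P[k,1],P[k,0],1)
print("front edge: x=",f, "deg",np.degrees(np.arctan(f[0])),k.sum(),r.std())
# whole roof: side edges by depth, y ends at board level
M=box(236,280,316,303)&(Z>.02)
for v in range(290,302,2):
    u=np.nonzero(M[v])[0]; print(v,ray("top",[(u[0]-.5,v),(u[-1]+.5,v)],.032)[:,:2].round(4).tolist())
E
```

```text
rib 195 mean [ 0.521  -0.1813] axis deg from +y -10.31 rect [ 521.5 -180.8] [118.3  10.8] 79.6
jigtop 1169 mean [ 0.5179 -0.1816] axis deg from +y -11.36 rect [ 532.9 -185.9] [123.5  95. ] 79.2
plate 50 mean [ 0.5005 -0.2987] axis deg from +y 80.06 rect [ 500.  -298.5] [ 7.4 37.1] 85.9
bare 925 mean [0.4765 0.1703] axis deg from +y -5.79 rect [476.7 170.4] [128.6  44.4] 84.4
front edge: x= [0.09861778 0.43784873] deg 5.632171300385299 47 0.0006629084057947311
290 [[0.4941, 0.2336], [0.4916, 0.1017]]
292 [[0.4891, 0.2336], [0.4866, 0.1043]]
294 [[0.4841, 0.2336], [0.4816, 0.1043]]
296 [[0.4792, 0.2361], [0.4767, 0.1044]]
298 [[0.4742, 0.236], [0.4717, 0.1045]]
300 [[0.4692, 0.236], [0.4668, 0.1045]]
```

Request:
move_arm(rows="0 0 0 0.035 0.03 -0.007 0.03;0 0 0 0.035 0.03 -0.007 0.01;0 0 0 0.035 0.03 -0.007 0;0 0 0 0.035 0.03 -0.007 0;0 0 0 0.035 0.03 -0.007 0;0 0 0 0.035 0.03 -0.007 0;0 0 0 0.035 0.03 -0.007 0;0 0 0 0.035 0.03 -0.007 0", squeeze=20)

```text
t: 1.1
eef_pos: [0.4189, 0.3024, 0.2906]
ee_rot: [3.141, 0.0, -0.371]
force: [0.0, 0.1, 0.9]
width: 0.0135
gripper_force: 0.0
```

Request:
move_arm(rows="0 0 0 0.0275 0.0515 0 0;0 0 0 0.0275 0.0515 0 0;0 0 0 0.0275 0.0515 0 0;0 0 0 0.0275 0.0515 0 0;0 0 0 0.0275 0.0515 0 0;0 0 0 0.0275 0.0515 0 0;0 0 0 0.0275 0.0515 0 0;0 0 0 0.0275 0.0515 0 0")

```text
t: 2.1
eef_pos: [0.4741, -0.1617, 0.2906]
ee_rot: [-3.141, -0.0, -0.371]
force: [2.0, 1.1, -0.2]
width: 0.0006
gripper_force: 0.0
```

Request:
move_arm(rows="0 0 0 0.0265 0.0515 0 0;0 0 0 0.0265 0.0515 0 0;0 0 0 0.0265 0.0515 0 0;0 0 10 0 0 0.02 0;0 0 10 0 0 0.02 0;0 0 10 0 0 0.02 0;0 0 10 0 0 0.02 0;0 0 10 0 0 0.02 0")

```text
t: 3.1
eef_pos: [0.4922, -0.3325, 0.1895]
ee_rot: [3.141, 0.001, -1.249]
force: [-0.2, -0.5, -0.2]
width: 0.0006
gripper_force: 0.0
```

Request:
move_arm(rows="0 0 10 0 0 0 0;0 0 10 0 0 0 0;0 0 9.2 0 0 0 0;0 0 0 0 0 0 0;0 0 0 0 0 0 0")

```text
t: 3.72
eef_pos: [0.4924, -0.3325, 0.1904]
ee_rot: [3.141, 0.0, -1.75]
force: [-1.0, -0.5, -0.4]
width: 0.0002
gripper_force: 0.0
```

Request:
move_arm(rows="0 0 0 0 0 0.046 0;0 0 0 0 0 0.046 0;0 0 0 0 0 0.046 0;0 0 0 0 0 0 0;0 0 0 -0.008 0 0 0;0 0 0 -0.008 0 0 0;0 0 0 -0.008 0 0 0;0 0 0 0 0 0 0")

```text
t: 4.72
eef_pos: [0.498, -0.3088, 0.054]
ee_rot: [-3.139, -0.001, -1.752]
force: [0.8, -2.6, 2.1]
width: 0.0007
gripper_force: 1.3
```

Request:
move_arm(rows="0 0 0 -0.008 0 0 0;0 0 0 -0.008 0 0 0;0 0 0 -0.008 0 0 0;0 0 0 -0.008 0 0 0;0 0 0 -0.008 0 0 0;0 0 0 -0.004 0 0 0;0 0 0 0 0 0 0;0 0 0 0 0 0 0")

```text
t: 5.72
eef_pos: [0.5055, -0.2662, 0.0533]
ee_rot: [-3.14, -0.001, -1.753]
force: [0.7, -7.3, 5.3]
width: 0.0005
gripper_force: 3.3
```

Request:
move_arm(rows="0 0 0 0.015 0 0 0;0 0 0 0.02 0 0 0;0 0 0 0.025 0 0 0;0 0 0 0.01 0 0 0;0 0 0 0 0 -0.05 0.03;0 0 0 0 0 -0.05 0.06;0 0 0 0 0 -0.01 0.06;0 0 0 0 0 0 0.06")

```text
t: 6.72
eef_pos: [0.4919, -0.3344, 0.1627]
ee_rot: [-3.141, 0.001, -1.754]
force: [0.1, 0.8, -0.2]
width: 0.0346
gripper_force: 0.0
```

```bash
python3 - <<'E'
from h import *
p,d=arm.grab_frame("top"); np.savez("top1.npz",p=p,d=d)
cv2.imwrite("pics/jig1.png",cv2.resize(p[225:305,360:480],None,fx=6,fy=6,interpolation=cv2.INTER_CUBIC))
hsv=cv2.cvtColor(p,cv2.COLOR_BGR2HSV).astype(int);S,V=hsv[...,1],hsv[...,2]
M=np.zeros(p.shape[:2],bool);M[255:295,360:442]=1
for z,nm in((.047,"rib"),):
    P,c,l,r=blob(M&(V>235)&(S<25),"top",z,(400,274)); print(len(P),c,np.degrees(np.arctan2(-l[0],l[1])),r)
print(arm.get_state()["eef_pos"])
E
```

```text
472 [ 0.54536014 -0.10764059] -22.038257101293926 ((545.0848388671875, -118.26376342773438), (89.26337432861328, 55.089176177978516), 88.81307983398438)
[ 0.49134575 -0.33417446  0.16153468]
```

View pics/jig1.png

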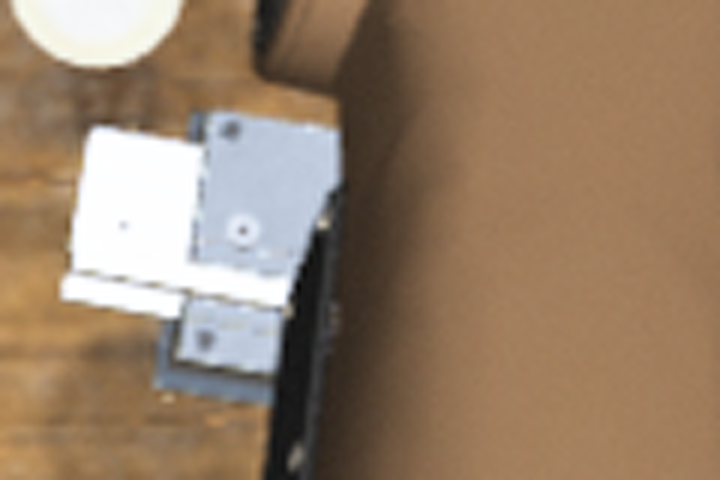

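Request:
move_arm(rows="0 0 0 -0.0485 -0.002 0 0.05;0 0 0 -0.0485 0 0 0.05;0 0 0 -0.0485 0 0 0.05;0 0 0 -0.0485 0 0 0.05;0 0 0 -0.0485 0 0 0.05;0 0 0 0 0 0.05 0.05;0 0 0 0 0 0.03 0.05;0 0 0 0 0 0 0.05")

```text
t: 7.78
eef_pos: [0.5351, -0.0966, 0.0789]
ee_rot: [3.134, -0.002, -1.753]
force: [-0.6, -0.2, 0.3]
width: 0.05
gripper_force: 0.0
```

```bash
python3 - <<'E'
from h import *
s=arm.get_state(); print(s["eef_pos"],s["ee_rot"],s["width"])
p,d=arm.grab_frame("side"); 
m=arm.camera_model("side"); C=m["camera_from_world"]
X=C@np.array([.537,-.096,.047,1]); n=X[:2]/X[2]; k=1+m["k1"]*(n@n); u,v=np.array(m["mtx"])[:2,:2]@n*k+np.array(m["mtx"])[:2,2]; print(u,v)
u,v=int(u),int(v); cv2.imwrite("pics/side1.png",cv2.resize(p[v-45:v+35,u-55:u+55],None,fx=7,fy=7,interpolation=cv2.INTER_CUBIC))
E
```

```text
[ 0.53508128 -0.09655569  0.07892418] [ 3.13388261e+00 -2.24925556e-03 -1.75328356e+00] 0.0500343985130703
337.83173514251723 222.73937242045372
```

View pics/side1.png

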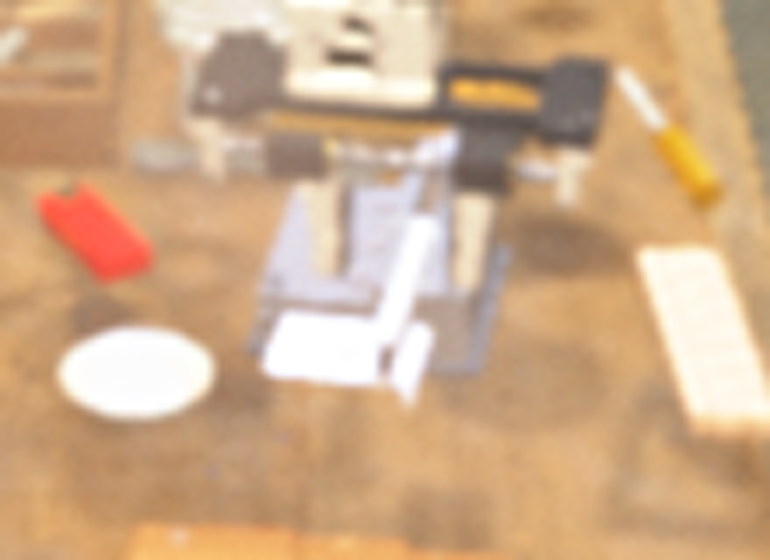

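The side crop shows the fingers, about 50 mm above the flange, straddling the rib that projects from the jig. Descending to grip.

Request:
move_arm(rows="0 0 0 0 -0.002 0.022 0.05;0 0 0 0 0 0.018 0.05;0 0 0 0 0 0.004 0.05;0 0 0 0 0 0 0.05;0 0 0 0 0 0 0.02;0 0 0 0 0 0 0;0 0 0 0 0 0 0;0 0 0 0 0 0 0", squeeze=15)

```text
t: 8.82
eef_pos: [0.5401, -0.0968, 0.0387]
ee_rot: [-3.141, 0.0, -1.753]
force: [-0.1, -0.7, 0.2]
width: 0.0156
gripper_force: 0.0
```

```bash
python3 -c "
from station import arm; print(arm.get_state())"
```

```text
{'t': 8.825, 'q': array([ 1.79829240e-01,  3.61987581e-01, -5.02374089e-01, -1.61924265e-05,
       -7.06180000e-01, -3.62125299e-01]), 'qd': array([ 0.00030341,  0.00223921,  0.00040648, -0.00012956, -0.00015029,
        0.0002053 ]), 'joint_efforts': array([-4.09398039e-03, -4.94953287e+01,  2.02670485e+01,  4.83838499e+00,
        5.16590444e-03,  1.59444323e-05]), 'eef_pos': array([ 0.54008857, -0.09675527,  0.03871845]), 'ee_rot': array([-3.14135824e+00,  1.00044189e-04, -1.75310469e+00]), 'force': array([-0.09780828, -0.67668744,  0.17649278]), 'moment': array([ 0.07669799, -0.07303885, -0.03507192]), 'gripper_force': 0.0, 'width': 0.015597357013845708}
```

Request:
move_arm(rows="0 0 0 0 0.003 0.003 0.016;0 0 0 0 0 0 0.016;0 0 0 0 0 0 0.013;0 0 0 0 0 0 0.005;0 0 0 0 0 0 0;0 0 0 0 0 0 0")

```text
t: 9.57
eef_pos: [0.5371, -0.0962, 0.0356]
ee_rot: [-3.141, 0.0, -1.753]
force: [0.1, 0.0, 0.3]
width: 0.0098
gripper_force: 15.0
```

Request:
move_arm(rows="0 0 0 -0.005 0 0 0;0 0 0 -0.01 0 0 0;0 0 0 -0.01 0 0 0;0 0 0 -0.01 0 0 0;0 0 0 -0.005 0 0 0;0 0 0 0 0 0 0;0 0 0 0 0 0 0")

```text
t: 10.45
eef_pos: [0.5444, -0.0569, 0.0356]
ee_rot: [-3.141, 0.0, -1.753]
force: [0.0, -0.2, -0.2]
width: 0.0101
gripper_force: 15.0
```

```bash
python3 - <<'E'
from h import *
p=np.load("top1.npz")["p"]; l=np.array([.1805,.9836]); mo=np.array([.5323,-.1218])
V=p[...,0].astype(int)
# left end of rib and flange by blue half-level along rows
for v,z in ((272,.047),(273,.047),(274,.047),(258,.023),(262,.023),(266,.023)):
    r=V[v,362:385]; bg=r[:4].mean(); th=(bg+250)/2; k=np.nonzero(r>th)[0][0]; u=361+k+(th-r[k-1])/(r[k]-r[k-1]); P=ray("top",[(u,v)],z)[0,:2]
    print(v,round(u,1),P.round(4),"out of mouth",((P-mo)@l).round(4))
p,d=arm.grab_frame("top"); np.savez("top2.npz",p=p,d=d); cv2.imwrite("pics/top2.png",cv2.resize(p[225:305,340:480],None,fx=5,fy=5,interpolation=cv2.INTER_CUBIC))
E
```

```text
272 369.7 [ 0.531  -0.0701] out of mouth 0.0506
273 369.7 [ 0.5285 -0.07  ] out of mouth 0.0503
274 369.7 [ 0.526  -0.0701] out of mouth 0.0497
258 372.4 [ 0.57   -0.0809] out of mouth 0.047
262 371.6 [ 0.5598 -0.0783] out of mouth 0.0477
266 371.2 [ 0.5496 -0.0771] out of mouth 0.0471
```

View pics/top2.png

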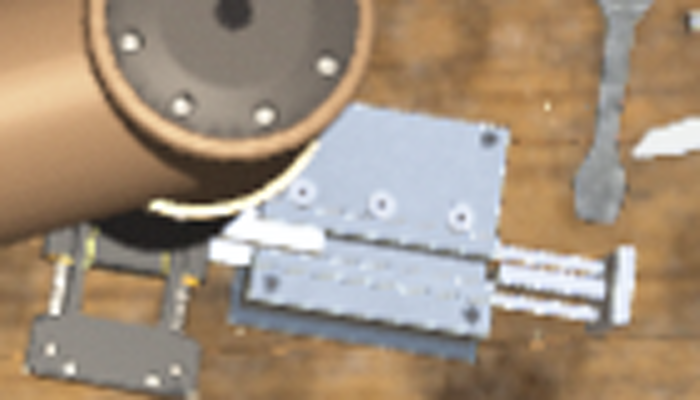

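The view shows the trim drawn partly out, with its rear end at crop (325,238), and the ejector back at rest. I'll release, slide back 39.5 mm to the trim's middle and regrip.

Request:
move_arm(rows="0 0 0 0 0 0 0.03;0 0 0 0 0 0 0.03;0 0 0 0.02 0 0 0.03;0 0 0 0.0195 0 0 0.03;0 0 0 0 0 0 0.03;0 0 0 0 0 0 0.015;0 0 0 0 0 0 0;0 0 0 0 0 0 0", squeeze=40)

```text
t: 11.5
eef_pos: [0.5372, -0.0956, 0.0356]
ee_rot: [3.142, -0.0, -1.753]
force: [-0.6, -1.2, -0.1]
width: 0.0097
gripper_force: 40.0
```

Request:
move_arm(rows="0 0 0 0 0 0 0;0 0 0 0 0 0 0;0 0 0 0 0 0 0;0 0 0 0 0 0 0")

```text
t: 12.0
eef_pos: [0.5372, -0.0956, 0.0356]
ee_rot: [-3.142, 0.0, -1.753]
force: [0.8, 1.2, 0.9]
width: 0.0098
gripper_force: 40.0
```

Request:
move_arm(rows="0 0 0 -0.006 0 0 0;0 0 0 -0.012 0 0 0;0 0 0 -0.015 0 0 0;0 0 0 -0.018 0 0 0;0 0 0 -0.018 0 0 0;0 0 0 -0.015 0 0 0;0 0 0 0 0 -0.02 0;0 0 0 0 0 -0.04 0")

```text
t: 13.0
eef_pos: [0.5512, -0.0125, 0.0946]
ee_rot: [3.138, -0.002, -1.753]
force: [0.9, 0.3, -0.6]
width: 0.0097
gripper_force: 40.0
```

Request:
move_arm(rows="0 0 -2.4 0 0 -0.02 0;0 0 -2.3 0 0 0 0;0 0 0 0 0 0 0;0 0 0 0 0 0 0")

```text
t: 13.5
eef_pos: [0.5521, -0.0129, 0.1152]
ee_rot: [3.141, -0.0, -1.672]
force: [-0.3, -0.2, -1.1]
width: 0.0096
gripper_force: 40.0
```

Request:
move_arm(rows="0 0 0 -0.02 0.025 0 0;0 0 0 -0.035 0.033 0 0;0 0 0 -0.035 0.033 0 0;0 0 0 -0.035 0.033 0 0;0 0 0 -0.03 0.025 0 0;0 0 0 -0.02 0.016 0 0;0 0 0 0 0 0 0;0 0 0 0 0 0 0")

```text
t: 14.5
eef_pos: [0.4057, 0.1774, 0.1154]
ee_rot: [3.141, -0.001, -1.671]
force: [-0.6, -0.6, -0.6]
width: 0.0094
gripper_force: 40.0
```

```bash
python3 - <<'E'
from h import *
s=arm.get_state(); print(s["eef_pos"],s["ee_rot"],s["force"])
for c in ("side","top"):
    p,d=arm.grab_frame(c); np.savez(c+"3.npz",p=p,d=d)
    m=arm.camera_model(c); X=m["camera_from_world"]@np.array([.43,.175,.08,1]); n=X[:2]/X[2]; K=np.array(m["mtx"]); u,v=(K[:2,:2]@n*(1+m["k1"]*(n@n))+K[:2,2]).astype(int); print(c,u,v)
    cv2.imwrite(f"pics/{c}3.png",cv2.resize(p[v-45:v+45,u-60:u+60],None,fx=6,fy=6,interpolation=cv2.INTER_CUBIC))
E
```

```text
[0.40570831 0.17736427 0.11536879] [ 3.14129729e+00 -5.01787201e-04 -1.67085632e+00] [-0.62314768 -0.59731845 -0.63614633]
side 376 260
top 269 314
```

View pics/side3.png

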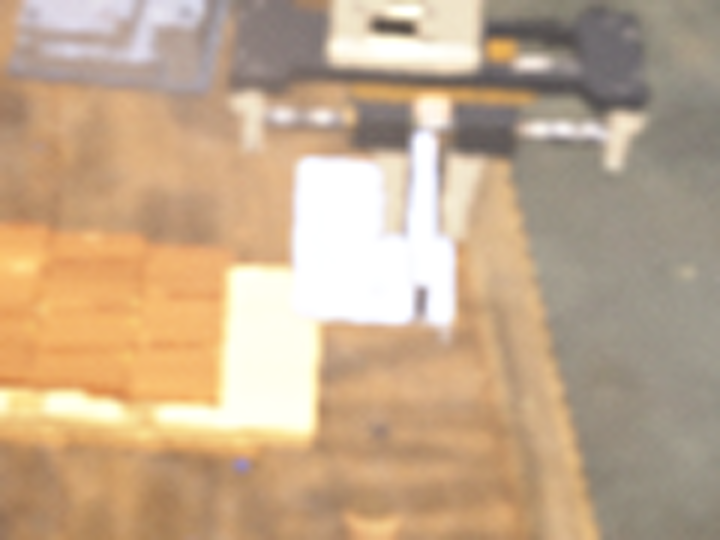

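View pics/top3.png

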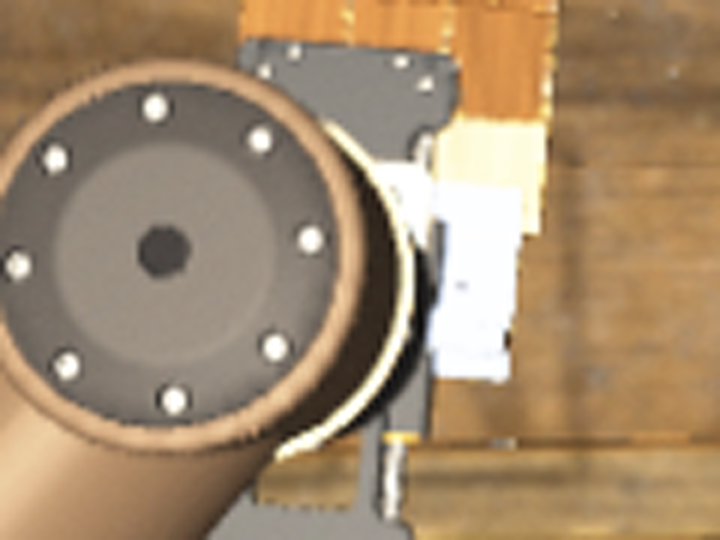

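The side crop shows the trim held level, with the flange toward the roof. The top crop shows its -y end edge from (520,185) to (508,380). Checking the lengthwise offset and angle from that edge.

```bash
python3 - <<'E'
from h import *
p=np.load("top3.npz")["p"]; B=p[...,0].astype(int); c=np.array([.4057,.1774]); 
y=np.array([.0990,.9951]); x=np.array([.9951,-.0990]); Q=[]
for v in range(302,330,2):
    r=B[v,284:304]; k=np.nonzero(r>225)[0]; k=k[-1]; th=(r[k]+r[k+3])/2; j=k+np.nonzero(r[k:]<th)[0][0]; u=284+j-1+(r[j-1]-th)/(r[j-1]-r[j]); Q.append((u,v))
P=ray("top",Q,.1018)[:,:2]-c; print(np.c_[P@x,P@y].round(4)[::3]); print("slope",np.polyfit(P@x,P@y,1))
E
```

```text
[[ 0.0572 -0.0677]
 [ 0.0427 -0.0619]
 [ 0.0287 -0.061 ]
 [ 0.0149 -0.0622]
 [ 0.0007 -0.0585]]
slope [-0.13238103 -0.05889643]
```

Request:
move_arm(rows="0 0 0 0 0 0.02 0;0 0 0 0 0 0.025 0;0 0 0 0 0 0.015 0;0 0 0 0 0 0.005 0;0 0 0 0 0 0 0;0 0 0 0 0 0 0")

```text
t: 15.35
eef_pos: [0.4063, 0.1777, 0.051]
ee_rot: [-3.141, 0.001, -1.672]
force: [0.4, 0.7, -1.2]
width: 0.0097
gripper_force: 40.0
```

Request:
move_arm(rows="0 0 0 0 -0.01 0.001 0;0 0 0 0 -0.01 0 0;0 0 0 0 -0.008 0 0;0 0 0 0 0 0 0;0 0 0 0 -0.005 0 0;0 0 0 0 -0.005 0 0;0 0 0 0 -0.005 0 0;0 0 0 0 0 0 0")

```text
t: 16.35
eef_pos: [0.4496, 0.1734, 0.05]
ee_rot: [-3.141, 0.001, -1.671]
force: [-3.0, -2.1, 6.8]
width: 0.0093
gripper_force: 40.0
```

Request:
move_arm(rows="0 0 0 0 0 -0.001 0;0 0 0 0 0 0 0")

```text
t: 16.6
eef_pos: [0.4494, 0.1735, 0.0507]
ee_rot: [-3.141, 0.001, -1.671]
force: [0.0, -0.1, 1.1]
width: 0.0098
gripper_force: 40.0
```

```bash
python3 - <<'E'
from h import *
s=arm.get_state(); print(s["eef_pos"],s["force"],s["moment"])
p,d=arm.grab_frame("side"); np.savez("side4.npz",p=p,d=d)
cv2.imwrite("pics/side4.png",cv2.resize(p[235:310,300:410],None,fx=7,fy=7,interpolation=cv2.INTER_CUBIC))
E
```

```text
[0.44935014 0.17348002 0.0507032 ] [ 0.03089935 -0.10768961  1.13428869] [ 0.30628988 -0.4109454  -0.03479527]
```

View pics/side4.png

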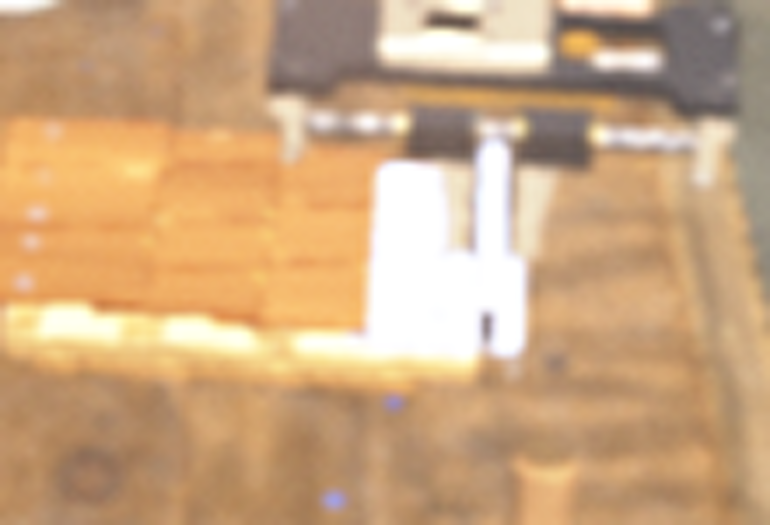

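The side crop shows the flange's leading edge just at, and apparently under, the shingle edge, with the shingles lying flat. I'll raise 1 mm to relieve the contact and carry on.

Request:
move_arm(rows="0 0 0 0 0 -0.001 0;0 0 0 0 -0.004 0 0;0 0 0 0 -0.004 0 0;0 0 0 0 -0.003 0 0;0 0 0 0 0 0 0")

```text
t: 17.27
eef_pos: [0.4597, 0.172, 0.0514]
ee_rot: [3.141, -0.0, -1.671]
force: [0.1, -0.2, -1.4]
width: 0.0095
gripper_force: 40.0
```

Request:
move_arm(rows="0 0 0 0 -0.002 0 0;0 0 0 0 -0.002 0 0;0 0 0 0 -0.001 0 0;0 0 0 0 0 0 0;0 0 0 0 0 0 0")

```text
t: 17.9
eef_pos: [0.464, 0.1715, 0.0514]
ee_rot: [3.141, -0.0, -1.671]
force: [-3.4, 2.1, -0.4]
width: 0.0098
gripper_force: 40.0
```

Request:
move_arm(rows="0 0 0 0 -0.001 0 0;0 0 0 0 0 0 0;0 0 0 0 0 0.001 0;0 0 0 0 0 0.001 0;0 0 0 0 0 0 0;0 0 0 0 0 0 0")

```text
t: 18.65
eef_pos: [0.464, 0.1711, 0.0499]
ee_rot: [3.14, -0.001, -1.671]
force: [-11.0, 2.4, 10.6]
width: 0.0092
gripper_force: 40.0
```

```bash
python3 - <<'E'
from station import arm; s=arm.get_state(); print(s["eef_pos"],s["ee_rot"],s["force"],s["moment"])
E
```

```text
[0.46399379 0.17106979 0.0499062 ] [ 3.13973493e+00 -7.75533466e-04 -1.67136938e+00] [-11.0142784    2.40838048  10.60936534] [1.24174623e+00 4.38833930e+00 8.05933131e-04]
```

Request:
move_arm(rows="0 0 0 0 0.0005 0 0;0 0 0 0 0 0.0003 0;0 0 0 0 0 0 0;0 0 0 0 0 0 0;0 0 0 0 0 0 0")

```text
t: 19.27
eef_pos: [0.464, 0.1711, 0.0499]
ee_rot: [3.141, -0.001, -1.671]
force: [-9.7, 0.7, 12.4]
width: 0.0098
gripper_force: 40.0
```

```bash
python3 - <<'E'
from h import *
s=arm.get_state(); print(s["eef_pos"],s["ee_rot"],s["force"],s["moment"],s["t"])
p,d=arm.grab_frame("side"); np.savez("side5.npz",p=p,d=d)
cv2.imwrite("pics/side5.png",cv2.resize(p[235:310,300:410],None,fx=7,fy=7,interpolation=cv2.INTER_CUBIC))
E
```

```text
[0.46399743 0.17108694 0.04991864] [ 3.14052310e+00 -6.50585334e-04 -1.67115822e+00] [-9.71950968  0.68576813 12.36764656] [0.61457343 3.76990333 0.08270485] 19.275
```

View pics/side5.png

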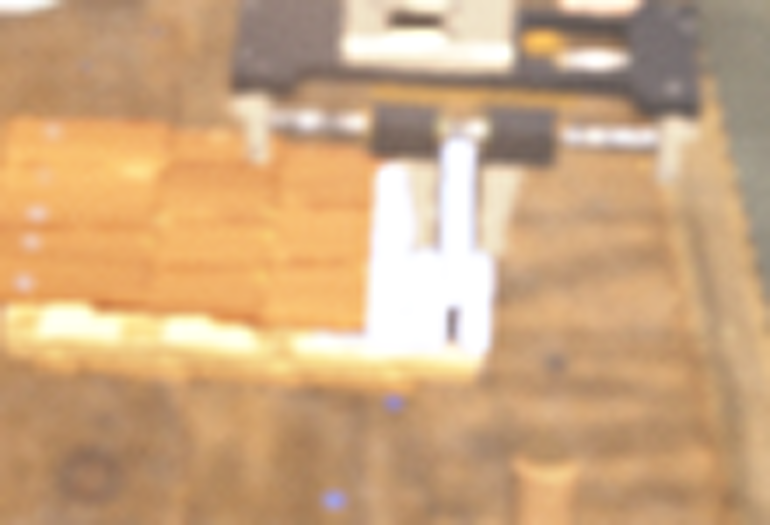

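The side crop shows the flange under the undisturbed shingles and the drip leg closed on the eaves edge. It bears down at about 12 N and butts at about 10 N, with almost no twist. Handing in.

```bash
python3 -c "
from station import arm; print(arm.job_done())"
```

```text
the job is handed in; nothing more can be done
None
```

The job is handed in, but the interface gave no verdict: the trim is under the lowest shingles with its drip leg against the eaves edge. It is about midway along the board and still gripped at 40 N. By the wrist force it is pressed down with about 12 N and against the edge with about 10 N. The shingles look undisturbed in the last side picture.

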